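# Load three bushings into the lane of a kitting board

### The arm

A 7-joint arm with a two-finger parallel gripper is mounted at the origin on a cart in front of the work surface, level with it; the furniture and walls round the work are solid. World frame = base frame: x ahead of the robot, y to its left, z up, the work surface at z = 0. Lengths are in m, angles in rad, forces in N, time in s.
With the tool pointing down it reaches from about 0.4 to 0.85 m from the base axis. Payload 10.4 kg.
Tool frame: the origin (TCP) lies at the very end of the fingers, on their centre line; the grasp point (between the pads) lies robot.hold_point_z behind it (robot.hold_point_z is the distance from the TCP to the grasp point, in m); z points along the fingers, y is the line along which they close (so a half turn about z gives the same grasp; the last joint's range is limited). The gripper opens to 85 mm and grips with 20 to 120 N. Pads are 22 mm wide; open, the fingers measure 114 mm over their backs; the gripper's body (76 mm by 85 mm) begins 54 mm behind the grasp point. The pads swing forward as they close: fully open they stand 13 mm farther back than shut.
Start: joints at [1.193, 0.332, -0.065, 1.46, 0.022, 1.35, -0.088], TCP at [0.217, -0.586, 0.231] pointing down, gripper open.
Joint ranges: [-2.6, 2.6], [-0.5, 2.12], [-1.47, 1.34], [0.16, 2.42], [-1.27, 4.41], [0.06, 2.06], [-2.6, 2.6]. Speed limits (rad/s): [2.22, 2.22, 2.79, 2.79, 3.14, 3.14, 3.14].

### API

Orientations are given as a unit quaternion [w, x, y, z].
In Python, from station import robot gives the robot as it stands. The module is installed in compiled form; this text tells all that it offers.
- The arm moves only by the tool jog_arm, never from a script. Its argument "motion" is a list that holds one entry, the list of rows, each a list of 4 numbers: the shift along the tool's x, y, z each as a share of 150 mm, from -1 to 1, then the turn about the tool's z as a share of 90 degrees, from -1 to 1. In form: [[[x, y, z, yaw], ...]]. A call has 1 to 12 rows; each row is the pose to reach, as a shift and turn from the pose commanded when the call began, along the tool's axes at that moment; what a row does not reach only later rows make up. A row lasts 1/12 s, in which the tool goes at most 41.7 mm and 7.16 degrees, less where a joint would pass 70% of its speed; a pose out of reach is approached as far as the arm can. A call with a number of a shift or a turn outside -1 to 1 is refused whole. A call with a gripper value outside its range is refused whole. "claw" is the gripper command: -1 is fully open, 1 is shut, values between are in proportion, set as the call begins (left out, the last holds). The fingers move at their own pace and stop on an object; "newtons" is the grip in N (left out, the last holds). Time passes only in rows, so rows that repeat a pose let the fingers close. It gives the time, the measured TCP pose, the force, the opening and the grip force at its end, in the units of the state.
- robot.state(): the state, without advancing time (a new reading comes with each control period).
- robot.get_image(name): name is "scene" or "side" or "wrist"; returns the picture (420x560x3 uint8, red, green, blue); there is no depth.
- robot.get_calibration(name): a dict with "fx", "fy", "cx", "cy" (pixels), "pose" (4x4, takes a point from camera to world coordinates); the wrist camera has in their place "hand_eye" (4x4, takes a point from camera to tool coordinates, whose origin is the TCP and whose axes are the flange's). Camera axes: x right, y down, z forward; pixel columns grow to the right and rows downward; lengths in m; the calibration is good to about 2 mm. A picture is of the moment at which its call begins: read the wrist's pose just before it. get_calibration takes no time and is no camera call.
- robot.close_job(): hands the job in; it is judged then, once.
The state is a dict: "time": time; "q": joint angles; "joint_vel": joint speeds; "tau": joint torques, N m; "eef_pos": TCP position; "eef_rot": TCP orientation; "ft_force": force on the tool from outside, world axes, zero at the start; "torque": the same for the moment, N m; "opening": finger opening in m; "grip_force": force on a finger pad.
Only numpy, scipy, OpenCV 4.12 (cv2) and the standard library are available. Lean on these libraries where they do the work, as an engineer would, in place of code of your own. Each camera call takes 0.05 s, during which the arm holds its last target. There are 200 camera calls.

### The job

Fill the lane of the loading board: with the fingertips, push the three brass bushings one after another across the board and through the narrow gate, past the spring pawl, until all three stand in a row in the lane and the pawl has sprung shut behind the last. Only slide them along the board - never pick one up or knock it over - and leave the steel knob on the board, the flanged part beside the lane and the other things on the desk where they are. Finish with the robot clear of everything.

Things in the scene. Friction and masses are not known exactly. Their poses are not given: they have to be found in the camera images.
- loading_board: grey loading board, fixed, 335 x 196 mm, top 10 mm above the desk, 5 mm high lip on all sides but +x, crosswise before the robot (pose varies). Origin on the lane's centre line at the pawl's nose, at desk level; +x down the lane (roughly to the robot's right), +y to the pawl's side (roughly away from the robot), z up. It spans x -205..130, y -98..98 mm. Loose parts lie on its open field, x below -70 mm
- lane_mouth (a point): centre of the narrow gate, on the lane's centre line at x = -47 mm of the board, on the board's top (10 mm above the desk), axes as the board's. Here the funnel ends and the lane begins: 37 mm wide between aluminium rails 10 mm wide, 9 mm high (tops 19 mm above the desk). Fingertips 12 mm or more above the board's top pass over rails, wings and pawl and still push a bushing
- funnel (a point): middle of the funnel's wide opening, on the centre line at x = -68 mm of the board, on its top, axes as the board's. From here to the gate two straight aluminium wings, 9 mm high and 10 mm wide, close in from 75 to 37 mm apart (inner faces); their round outer ends reach x = -73 mm and y = +-47 mm; the loose parts stand before them, farther from the gate
- lane_end (a point): middle of the end stop's face at the far end of the lane, on the centre line at x = 106 mm of the board, on its top, axes as the board's. The stop is as high as the rails (9 mm). Between it and the shut pawl there is just room for three bushings in single file (2 mm to spare), which then have their centres near x = 89, 55 and 21 mm of the board
- pawl (a joint): spring pawl of the gate, rad: 0 = shut, up to 0.62 as a passing bushing pushes it aside (0.3 to 0.4, taking 1 to 3 N). Steel arm, pivot at x -34, y 26.5 mm of the board, top 9 mm above the board's top; it fills a gap in the +y rail. Shut, its nose stands in the lane at x = 0, y = 4..10 mm. It springs shut behind a bushing whose centre is past x = 19 mm and does not let it back
- bushing_1: one of three identical plain brass bushings (yellowish), a short tube standing upright: 34 mm outside diameter, 26 mm high, about 0.13 kg. Origin at the centre of its underside, z up. Starts loose on the field of the loading board; which of the field's four places it takes varies.
- bushing_2: one of three identical plain brass bushings (yellowish), a short tube standing upright: 34 mm outside diameter, 26 mm high, about 0.13 kg. Origin at the centre of its underside, z up. Starts loose on the field of the loading board; which of the field's four places it takes varies.
- bushing_3: one of three identical plain brass bushings (yellowish), a short tube standing upright: 34 mm outside diameter, 26 mm high, about 0.13 kg. Origin at the centre of its underside, z up. Starts loose on the field of the loading board; which of the field's four places it takes varies.
- knob_part: round steel knob, grey metal, 36 mm diameter, 22 mm high, origin at the centre of its underside; it stands loose on the field among the bushings, in one of the same four places, and is to be left there (bystander)
- flange: grey flanged turned part, 58 mm diameter, 30 mm high, origin under its centre, standing on the board beside the lane's far (+y) rail (bystander)
- loupe: small black loupe, 35 mm diameter, 40 mm high, on the desk to the right (bystander)
- eraser: small eraser in a blue sleeve, 43 x 23 x 12 mm, on the desk near its front edge, to the right (bystander)
- binder_clip_1: black binder clip, 32 mm, on the desk to the left (bystander)
There are look-alikes about, which are no part of the job. Leave any blue or red look-alike of the bushing_2 alone. What is shaped like the bushing_3 but pink is not meant.

How it is judged:
By the outcome, as a careful person would: the job done as asked, in the order asked, and still so for the second after the job is handed in, with the robot touching nothing.
It also fails if it takes over 72 s, if anything falls off the work surface, if the arm or the gripper's body presses on something with over 40 N, if the wrist force passes 120 N, or if a joint passes its speed limit or range.

## Working session

There is one attempt and no reset: what is moved stays moved. The work goes in short steps, Python scripts to look and compute and a tool call to move; the robot and the scene stay as the last step left them, time stands still between calls to the robot, and variables do not carry over. Pictures are saved under pics/ and viewed, at most 10 in all, crops included, and the job is handed in when it is done.

Besides the shell and the picture viewer there is one more tool, called after "Call:" as name([rows], argument=value, ...), one row to a line, values as JSON. jog_arm: Moves the arm, as the interface text tells. Shift numbers are shares of 150 mm and turn numbers shares of 90 degrees, none past 1 either way. Its arguments: {"type":"object","properties":{"motion":{"type":"array"},"claw":{"type":"number"},"newtons":{"type":"number"}},"required":["motion"]}

```bash
mkdir -p pics; python3 - <<'E'
from station import robot
import cv2,numpy as np
s=robot.state();print({k:np.round(v,3) for k,v in s.items()});print(robot.hold_point_z)
for n in("scene","side"):
    cv2.imwrite(f"pics/{n}0.png",robot.get_image(n)[:,:,::-1]);c=robot.get_calibration(n);print(n,c["fx"],c["cx"],c["cy"],np.round(c["pose"],3).tolist())
print(robot.get_calibration("wrist"))
E
```

```text
{'time': np.float64(0.0), 'q': array([ 1.193,  0.333, -0.065,  1.461,  0.022,  1.35 , -0.089]), 'joint_vel': array([ 0.   ,  0.001,  0.003,  0.   ,  0.001, -0.   ,  0.001]), 'tau': array([-0.0000e+00, -6.2545e+01,  4.9000e-02, -3.9161e+01,  1.6000e-02,
        1.0000e-02, -0.0000e+00]), 'eef_pos': array([ 0.217, -0.586,  0.23 ]), 'eef_rot': array([-0.001,  0.984,  0.176, -0.   ]), 'ft_force': array([ 0.23 ,  0.311, -0.714]), 'torque': array([-0.082, -0.016, -0.012]), 'grip_force': np.float64(0.0), 'opening': np.float64(0.085)}
0.0187
scene 384.0758894557163 278.92479852310566 211.12094132358385 [[0.73, -0.349, 0.587, -0.04], [-0.683, -0.378, 0.625, -0.521], [0.003, -0.858, -0.514, 0.553], [0.0, 0.0, 0.0, 1.0]]
side 400.52031694240577 277.20491569727494 216.12495304632046 [[0.999, -0.004, 0.041, 0.436], [-0.038, -0.453, 0.891, -1.095], [0.015, -0.891, -0.453, 0.624], [0.0, 0.0, 0.0, 1.0]]
{'fx': 361.94412002066014, 'fy': 361.94412002066014, 'cx': 279.02616063757, 'cy': 202.60027089887328, 'hand_eye': array([[-6.87407589e-04, -9.50375175e-01, -3.11105376e-01,
         7.94451103e-02],
       [ 9.99999629e-01, -8.14710202e-04,  2.79239845e-04,
         1.72318642e-04],
       [-5.18843340e-04, -3.11105068e-01,  9.50375382e-01,
        -1.43100247e-01],
       [ 0.00000000e+00,  0.00000000e+00,  0.00000000e+00,
         1.00000000e+00]])}
```

View pics/scene0.png

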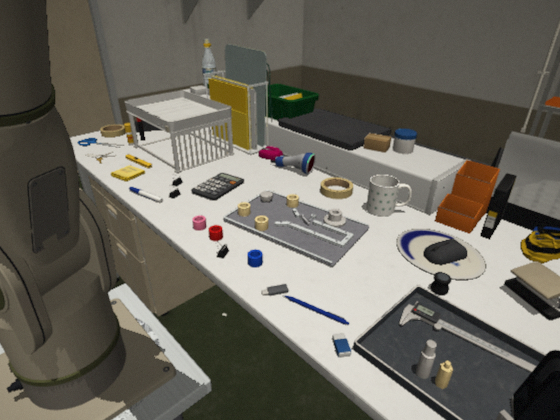

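View pics/side0.png

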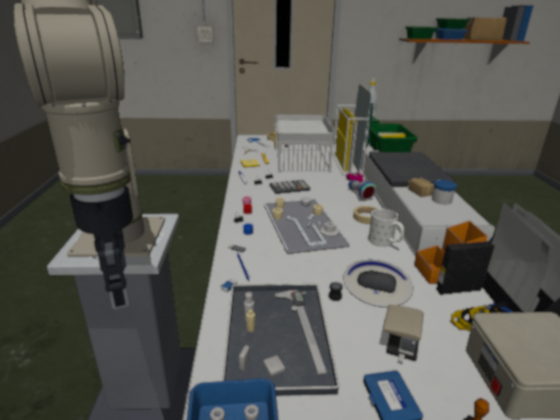

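Scene: the board spans roughly (224,222)–(368,228). Bushings at (244,209), (293,201) and (261,223), knob at (266,197), flange at (335,216). The pink, red and blue look-alikes are in front. Side: the board is around (305,222). I'll get rough positions first.

```bash
cat > h.py <<'E'
import numpy as np,cv2
from station import robot
from scipy.spatial.transform import Rotation as R
def cam(n):
    c=robot.get_calibration(n)
    K=np.array([[c["fx"],0,c["cx"]],[0,c["fy"],c["cy"]],[0,0,1]])
    if n=="wrist":
        s=robot.state();T=np.eye(4);q=s["eef_rot"];T[:3,:3]=R.from_quat([q[1],q[2],q[3],q[0]]).as_matrix();T[:3,3]=s["eef_pos"];P=T@c["hand_eye"]
    else:P=np.array(c["pose"])
    return K,P
def ray(K,P,uv,z):
    d=P[:3,:3]@np.linalg.solve(K,[uv[0],uv[1],1]);o=P[:3,3]
    return o+d*(z-o[2])/d[2]
def proj(K,P,X):
    X=np.atleast_2d(X);c=(X-P[:3,3])@P[:3,:3];p=c@K.T;return p[:,:2]/p[:,2:]
E
python3 - <<'E'
from h import *
K,P=cam("scene")
for n,uv,z in[("bA",(244,209),.023),("bB",(293,201),.023),("bC",(261,223),.023),("knob",(266,197),.021),("fl",(335,216),.025),("c1",(224,222),.01),("c2",(262,190),.01),("c3",(368,228),.01),("c4",(333,258),.01)]:print(n,ray(K,P,uv,z).round(3))
s=robot.state();q=s["eef_rot"];print(R.from_quat([q[1],q[2],q[3],q[0]]).as_matrix().round(3))
im=cv2.imread("pics/scene0.png")[175:270,210:380];cv2.imwrite("pics/c.png",cv2.resize(im,None,fx=4.5,fy=4.5,interpolation=cv2.INTER_CUBIC))
E
```

```text
bA [0.503 0.196 0.023]
bB [0.632 0.138 0.023]
bC [0.491 0.112 0.023]
knob [0.594 0.209 0.021]
fl [0.654 0.004 0.025]
c1 [0.436 0.197 0.01 ]
c2 [0.628 0.266 0.01 ]
c3 [ 0.691 -0.077  0.01 ]
c4 [ 0.529 -0.096  0.01 ]
[[ 0.938  0.347 -0.001]
 [ 0.347 -0.938  0.001]
 [-0.    -0.001 -1.   ]]
```

View pics/c.png

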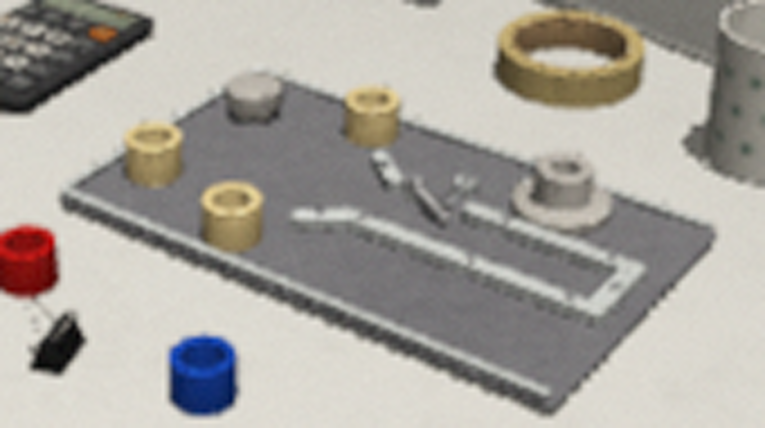

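Crop: the gate is at about crop (440,205). Knob rear left, bushings A left front, C front middle, B rear right. I'll bring the wrist over the board.

Call:
jog_arm([
  [[0.16,-0.16,0,0],[0.35,-0.35,0,0],[0.54,-0.54,0,0],[0.73,-0.73,0,0],[0.92,-0.92,0,0],[1,-1,0,0]],
], claw=0.6)

```text
time: 0.6
eef_pos: [0.3082, -0.3884, 0.2313]
eef_rot: [-0.0, 0.984, 0.179, 0.0]
ft_force: [0.2, 0.1, -0.1]
opening: 0.017
grip_force: 0.0
```

Call:
jog_arm([
  [[0.19,-0.19,0,0],[0.38,-0.38,0,0],[0.57,-0.57,0,0],[0.76,-0.76,0,0],[0.95,-0.95,0,0],[1,-1,0,0]],
])

```text
time: 1.1
eef_pos: [0.3964, -0.1947, 0.2315]
eef_rot: [-0.0, 0.984, 0.18, 0.0]
ft_force: [-0.4, 0.1, 0.4]
opening: 0.0173
grip_force: 0.0
```

Call:
jog_arm([
  [[0.19,-0.19,0,-0.07],[0.38,-0.38,0,-0.14],[0.57,-0.57,0,-0.21],[0.76,-0.76,0,-0.28],[0.95,-0.95,0,-0.35],[1,-1,0,-0.42],[1,-1,0,-0.5],[1,-1,0,-0.57],[1,-1,0,-0.65],[1,-1,0,-0.73],[1,-1,0,-0.81],[1,-1,0,-0.89]],
])

```text
time: 2.1
eef_pos: [0.4826, -0.0079, 0.231]
eef_rot: [-0.0, 0.639, 0.77, -0.0]
ft_force: [-0.7, 0.7, 0.2]
opening: 0.0174
grip_force: 0.0
```

```bash
python3 - <<'E'
from h import *
K,P=cam("wrist");im=robot.get_image("wrist")[:,:,::-1];cv2.imwrite("pics/w0.png",im);np.savez("w0.npz",K=K,P=P)
print(robot.state()["q"].round(2));print(P.round(3).tolist())
E
```

```text
[ 0.59  0.06 -0.68  1.79  0.04  1.3   0.09]
[[0.983, 0.175, 0.056, 0.468], [0.184, -0.934, -0.306, 0.07], [-0.001, 0.311, -0.95, 0.374], [0.0, 0.0, 0.0, 1.0]]
```

View pics/w0.png

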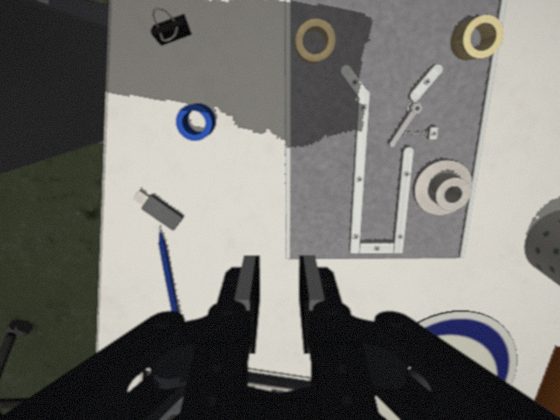

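Wrist view: end stop at (377,247), rails at x≈358 and 405, funnel wings ending at about (345,68) and (438,70), bushings C (316,40) and B (478,37), flange (443,187). I need to shift to see the whole field.

Call:
jog_arm([
  [[0.2,0.17,0,0],[0.4,0.34,0,0],[0.6,0.5,0,0],[0.7,0.6,0,0],[0.7,0.6,0,0],[0.7,0.6,0,0]],
])

```text
time: 2.65
eef_pos: [0.5525, 0.1128, 0.2306]
eef_rot: [-0.001, 0.641, 0.768, -0.0]
ft_force: [0.2, -0.0, -0.0]
opening: 0.0172
grip_force: 0.0
```

```bash
python3 - <<'E'
from h import *
K,P=cam("wrist");im=robot.get_image("wrist")[:,:,::-1].copy();np.savez("w1.npz",K=K,P=P);cv2.imwrite("pics/w1raw.png",im)
cv2.imwrite("pics/w1.png",cv2.resize(im,(800,600),interpolation=cv2.INTER_CUBIC))
print(P.round(3).tolist())
E
```

```text
[[0.984, 0.169, 0.053, 0.538], [0.178, -0.936, -0.305, 0.191], [-0.002, 0.31, -0.951, 0.374], [0.0, 0.0, 0.0, 1.0]]
```

View pics/w1.png

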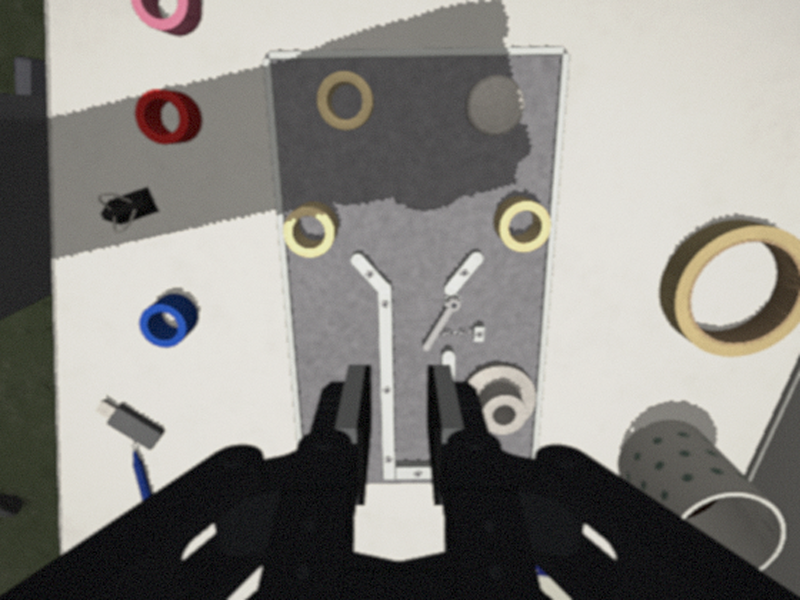

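w1 (800x600 scale) shows all the parts. Rims: A (345,100), C (309,231), B (525,226). Knob (495,104), lip corners (265,54) and (567,48), wing ends (359,259) and (476,258). Next I'll fit the board pose and triangulate.

```bash
python3 - <<'E'
from h import *
from scipy.optimize import least_squares
w=[np.load("w0.npz"),np.load("w1.npz")]
F=[(0,(130,-98,10),(288,258)),(0,(130,98,10),(463,257)),(0,(-68,-42,19),(347,71)),(0,(-68,42,19),(437,71)),(0,(106,0,19),(378,243)),
(1,(-205,-98,15),(265*.7,54*.7)),(1,(-205,98,15),(567*.7,48*.7)),(1,(-68,-42,19),(359*.7,259*.7)),(1,(-68,42,19),(476*.7,258*.7)),(0,(-34,26.5,19),(418,108)),(1,(-34,26.5,19),(453*.7,303*.7))]
def B(p):
    c,s=np.cos(p[2]),np.sin(p[2]);return lambda X:np.array([p[0]+c*X[0]-s*X[1],p[1]+s*X[0]+c*X[1],X[2]])
def res(p):
    f=B(p);return np.concatenate([proj(w[i]["K"],w[i]["P"],f(np.array(X)/1000))[0]-uv for i,X,uv in F])
r=least_squares(res,[.58,.05,-1.3],loss="soft_l1");p=r.x;print(p,np.degrees(p[2]));print(res(p).reshape(-1,2).round(1).tolist())
np.save("board.npy",p)
def inv(X):
    c,s=np.cos(p[2]),np.sin(p[2]);d=X[:2]-p[:2];return np.array([c*d[0]+s*d[1],-s*d[0]+c*d[1]])*1000
def tri(u):
    A=[];b=[]
    for i in (0,1):
        K,P=w[i]["K"],w[i]["P"];d=P[:3,:3]@np.linalg.solve(K,[*u[i],1]);d/=np.linalg.norm(d);M=np.eye(3)-np.outer(d,d);A.append(M);b.append(M@P[:3,3])
    return np.linalg.lstsq(np.vstack(A),np.concatenate(b),rcond=None)[0]
for n,u in[("C",[(316,40),(309*.7,231*.7)]),("B",[(483,36),(525*.7,226*.7)]),("wingL",[(347,71),(359*.7,259*.7)]),("wingR",[(437,71),(476*.7,258*.7)])]:
    X=tri(u);print(n,X.round(4),inv(X).round(1))
for n,u,z in[("A",(345,100),.036),("C",(309,231),.036),("B",(525,226),.036),("knob",(495,104),.032),("flangehub",(505,414),.04)]:
    X=ray(w[1]["K"],w[1]["P"],np.array(u)*.7,z);print(n,X.round(4),inv(X).round(1))
E
```

```text
[ 0.58105451  0.03443263 -1.37199311] -78.60941500910404
[[-1.0, 2.6], [-0.0, 1.4], [-0.6, 0.0], [0.7, -1.3], [0.5, 0.2], [-2.7, -1.3], [2.5, -2.0], [-0.4, 1.2], [0.7, 0.3], [-1.0, 0.0], [1.0, 0.8]]
C [0.4918 0.1115 0.0352] [-93.2 -72.3]
B [0.6317 0.1405 0.0357] [-94.   70.6]
wingL [0.527  0.0933 0.0167] [-68.4 -41.4]
wingR [0.609  0.1087 0.0164] [-67.3  42.1]
A [0.5032 0.1968 0.036 ] [-174.6  -44.2]
C [0.4916 0.1118 0.036 ] [-93.5 -72.4]
B [0.6317 0.1405 0.036 ] [-94.   70.6]
knob [0.595  0.2111 0.032 ] [-170.5   48.6]
flangehub [0.6514 0.0025 0.04  ] [45.2 62.6]
```

The fit agrees to about 1 mm: rim heights came out at 35–36 mm and wing tops at 16.5–19 mm. I'll push with slightly open fingers used as a cradle. The planner helper comes next.

```bash
cat >> h.py <<'E'
D=25.7
def plan(wps,start=None):
    """wps: (bx,by,heading deg,tcp z mm,rows): cradle centre in board mm; prints calls of <=12 rows"""
    p=np.load("board.npy");s=robot.state();q=s["eef_rot"];M=R.from_quat([q[1],q[2],q[3],q[0]]).as_matrix()
    a0=np.degrees(np.arctan2(M[1,0],M[0,0]));pos=np.array(s["eef_pos"]);th=np.degrees(p[2])
    h0=(a0-th-180+180)%360-180;c,sn=np.cos(p[2]),np.sin(p[2]);d=pos[:2]-p[:2]
    b=np.array([c*d[0]+sn*d[1],-sn*d[0]+c*d[1]])*1000+D*np.array([np.cos(np.radians(h0)),np.sin(np.radians(h0))])
    cur=np.array([*b,h0,pos[2]*1000]);print("now cradle",cur.round(1))
    rows=[]
    for w in wps:
        for k in range(1,w[4]+1):rows.append(cur+(np.array(w[:4])-cur)*k/w[4])
        cur=np.array(w[:4],float)
    def tool(r):
        h=np.radians(r[2]);t=(r[:2]-D*np.array([np.cos(h),np.sin(h)]))/1000
        return np.array([p[0]+c*t[0]-sn*t[1],p[1]+sn*t[0]+c*t[1],r[3]/1000]),r[2]+th+180
    P0,A0=pos,a0
    for i in range(0,len(rows),12):
        ca,sa=np.cos(np.radians(A0)),np.sin(np.radians(A0));T=np.array([[ca,sa,0],[sa,-ca,0],[0,0,-1]]);out=[]
        for r in rows[i:i+12]:
            X,A=tool(r);da=(A-A0+180)%360-180;out.append([*(T@(X-P0)/.15).round(3).tolist(),round(-da/90,3)])
        if i+12>=0:P0,A0=X,A
        print(out)
E
python3 - <<'E'
from h import *
plan([(-189,-50.6,24.2,85,8),(-189,-50.6,24.2,85,4),(-189,-50.6,24.2,22,4),(-181,-47,24.2,22,2),(-151,-33.6,24.2,22,6)])
E
```

```text
now cradle [-55.4 -13.4  -1.2 230.7]
[[0.11, -0.043, 0.121, np.float64(-0.035)], [0.22, -0.086, 0.243, np.float64(-0.071)], [0.33, -0.128, 0.364, np.float64(-0.106)], [0.438, -0.171, 0.486, np.float64(-0.141)], [0.547, -0.213, 0.607, np.float64(-0.176)], [0.655, -0.256, 0.729, np.float64(-0.212)], [0.762, -0.298, 0.85, np.float64(-0.247)], [0.869, -0.34, 0.972, np.float64(-0.282)], [0.869, -0.34, 0.972, np.float64(-0.282)], [0.869, -0.34, 0.972, np.float64(-0.282)], [0.869, -0.34, 0.972, np.float64(-0.282)], [0.869, -0.34, 0.972, np.float64(-0.282)]]
[[0.0, 0.0, 0.105, np.float64(-0.0)], [0.0, 0.0, 0.21, np.float64(-0.0)], [0.0, 0.0, 0.315, np.float64(-0.0)], [0.0, 0.0, 0.42, np.float64(-0.0)], [-0.029, 0.0, 0.42, np.float64(-0.0)], [-0.058, 0.0, 0.42, np.float64(-0.0)], [-0.095, -0.0, 0.42, np.float64(-0.0)], [-0.131, -0.0, 0.42, np.float64(-0.0)], [-0.168, -0.0, 0.42, np.float64(-0.0)], [-0.205, -0.0, 0.42, np.float64(-0.0)], [-0.241, -0.0, 0.42, np.float64(-0.0)], [-0.278, -0.0, 0.42, np.float64(-0.0)]]
```

Call:
jog_arm([
  [[0.11,-0.04,0.12,-0.035],[0.22,-0.085,0.24,-0.07],[0.33,-0.13,0.36,-0.105],[0.44,-0.17,0.485,-0.14],[0.545,-0.21,0.605,-0.175],[0.655,-0.255,0.73,-0.21],[0.76,-0.3,0.85,-0.245],[0.87,-0.34,0.97,-0.28],[0.87,-0.34,0.97,-0.28],[0.87,-0.34,0.97,-0.28]],
])

```text
time: 3.53
eef_pos: [0.4785, 0.2298, 0.0852]
eef_rot: [-0.0, 0.459, 0.889, -0.001]
ft_force: [0.2, -0.5, 0.0]
opening: 0.017
grip_force: 0.0
```

```bash
python3 - <<'E'
from h import *
plan([(-189,-50.6,24.2,22,4),(-181,-47,24.2,22,2),(-151,-33.6,24.2,22,6),(-91,-6.5,24.2,22,12),(-62,0,0,22,6),(-32,0,0,22,6)])
E
```

```text
now cradle [-188.3  -51.5   24.    85.2]
[[0.0, 0.002, 0.105, np.float64(-0.001)], [0.001, 0.003, 0.211, np.float64(-0.001)], [0.001, 0.005, 0.316, np.float64(-0.002)], [0.002, 0.007, 0.422, np.float64(-0.002)], [-0.027, 0.007, 0.422, np.float64(-0.002)], [-0.057, 0.007, 0.422, np.float64(-0.002)], [-0.093, 0.007, 0.422, np.float64(-0.002)], [-0.13, 0.007, 0.422, np.float64(-0.002)], [-0.166, 0.007, 0.422, np.float64(-0.002)], [-0.203, 0.007, 0.422, np.float64(-0.002)], [-0.239, 0.007, 0.422, np.float64(-0.002)], [-0.276, 0.007, 0.422, np.float64(-0.002)]]
[[-0.037, 0.0, 0.0, np.float64(-0.0)], [-0.073, 0.0, 0.0, np.float64(-0.0)], [-0.11, 0.0, 0.0, np.float64(-0.0)], [-0.146, 0.0, 0.0, np.float64(-0.0)], [-0.183, 0.0, 0.0, np.float64(-0.0)], [-0.219, 0.0, 0.0, np.float64(-0.0)], [-0.256, 0.0, 0.0, np.float64(-0.0)], [-0.293, 0.001, 0.0, np.float64(-0.0)], [-0.329, 0.001, 0.0, np.float64(-0.0)], [-0.366, 0.001, 0.0, np.float64(-0.0)], [-0.402, 0.001, 0.0, np.float64(-0.0)], [-0.439, 0.001, 0.0, np.float64(-0.0)]]
[[-0.033, 0.005, 0.0, np.float64(0.045)], [-0.066, 0.011, 0.0, np.float64(0.09)], [-0.101, 0.016, 0.0, np.float64(0.134)], [-0.136, 0.021, 0.0, np.float64(0.179)], [-0.172, 0.026, 0.0, np.float64(0.224)], [-0.209, 0.031, 0.0, np.float64(0.269)], [-0.24, 0.017, 0.0, np.float64(0.269)], [-0.27, 0.003, 0.0, np.float64(0.269)], [-0.3, -0.01, 0.0, np.float64(0.269)], [-0.331, -0.024, 0.0, np.float64(0.269)], [-0.361, -0.038, 0.0, np.float64(0.269)], [-0.392, -0.051, 0.0, np.float64(0.269)]]
```

Call:
jog_arm([
  [[0,0.002,0.105,0],[0,0.004,0.21,0],[0,0.006,0.315,0],[0,0.007,0.42,0],[-0.03,0.007,0.42,0],[-0.06,0.007,0.42,0],[-0.095,0.007,0.42,0],[-0.13,0.007,0.42,0],[-0.165,0.007,0.42,0],[-0.2,0.007,0.42,0],[-0.24,0.007,0.42,0],[-0.275,0.007,0.42,0]],
])

```text
time: 4.53
eef_pos: [0.5045, 0.1974, 0.0231]
eef_rot: [0.0, 0.458, 0.889, 0.0]
ft_force: [-1.1, 1.5, 0.5]
opening: 0.0173
grip_force: 0.6
```

Call:
jog_arm([
  [[-0.037,0,0,0],[-0.073,0,0,0],[-0.11,0,0,0],[-0.145,0,0,0],[-0.18,0,0,0],[-0.22,0,0,0],[-0.255,0,0,0],[-0.29,0,0,0],[-0.33,0,0,0],[-0.365,0,0,0],[-0.4,0,0,0],[-0.44,0,0,0]],
])

```text
time: 5.53
eef_pos: [0.5425, 0.1438, 0.0228]
eef_rot: [-0.0, 0.458, 0.889, -0.0]
ft_force: [0.4, 0.8, 1.7]
opening: 0.0173
grip_force: 0.6
```

```bash
python3 - <<'E'
from h import *
a=robot.get_image("wrist")[:,:,::-1];b=cv2.resize(robot.get_image("scene")[175:270,210:380,::-1],(560,313),interpolation=cv2.INTER_CUBIC)
a=cv2.resize(a,(418,313));b=cv2.resize(b,(380,313));cv2.imwrite("pics/p1.png",np.hstack([a,b]))
plan([(-62,0,0,22,6),(-32,0,0,22,6)])
E
```

```text
now cradle [-90.3  -5.5  24.   22.7]
[[-0.032, 0.005, 0.001, np.float64(0.044)], [-0.064, 0.009, 0.002, np.float64(0.089)], [-0.097, 0.014, 0.002, np.float64(0.133)], [-0.131, 0.018, 0.003, np.float64(0.178)], [-0.166, 0.023, 0.004, np.float64(0.222)], [-0.202, 0.026, 0.005, np.float64(0.267)], [-0.232, 0.013, 0.005, np.float64(0.267)], [-0.263, -0.001, 0.005, np.float64(0.267)], [-0.293, -0.014, 0.005, np.float64(0.267)], [-0.324, -0.028, 0.005, np.float64(0.267)], [-0.354, -0.041, 0.005, np.float64(0.267)], [-0.385, -0.055, 0.005, np.float64(0.267)]]
```

View pics/p1.png

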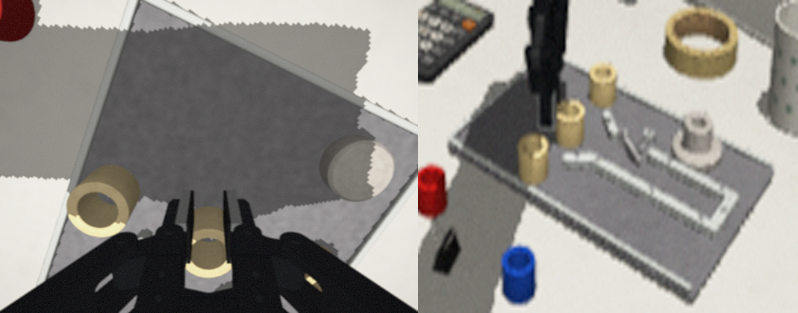

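The bushing sits squarely in the cradle ahead of the tips: wrist (208,250), and directly ahead of the fingers in the scene view. I'll continue into the gate.

Call:
jog_arm([
  [[-0.032,0.005,0,0.045],[-0.064,0.01,0,0.09],[-0.097,0.014,0,0.133],[-0.13,0.018,0,0.178],[-0.166,0.022,0,0.222],[-0.2,0.026,0,0.267],[-0.232,0.013,0,0.267],[-0.263,0,0,0.267],[-0.293,-0.014,0,0.267],[-0.324,-0.028,0,0.267],[-0.354,-0.041,0,0.267],[-0.385,-0.055,0,0.267]],
])

```text
time: 6.63
eef_pos: [0.5691, 0.0918, 0.0228]
eef_rot: [0.0, 0.633, 0.774, -0.0]
ft_force: [0.5, 1.5, -0.0]
opening: 0.0172
grip_force: 0.3
```

```bash
python3 - <<'E'
from h import *
plan([(28,0,0,22.5,12),(88,0,0,22.5,12)])
E
```

```text
now cradle [-32.9  -0.4   0.1  22.8]
[[-0.034, 0.0, 0.0, np.float64(0.0)], [-0.068, 0.0, 0.0, np.float64(0.0)], [-0.101, 0.001, 0.0, np.float64(0.0)], [-0.135, 0.001, 0.001, np.float64(0.0)], [-0.169, 0.001, 0.001, np.float64(0.0)], [-0.203, 0.001, 0.001, np.float64(0.0)], [-0.237, 0.001, 0.001, np.float64(0.001)], [-0.27, 0.002, 0.001, np.float64(0.001)], [-0.304, 0.002, 0.001, np.float64(0.001)], [-0.338, 0.002, 0.002, np.float64(0.001)], [-0.372, 0.002, 0.002, np.float64(0.001)], [-0.406, 0.002, 0.002, np.float64(0.001)]]
[[-0.033, -0.0, 0.0, np.float64(-0.0)], [-0.067, -0.0, 0.0, np.float64(-0.0)], [-0.1, -0.0, 0.0, np.float64(-0.0)], [-0.133, -0.0, 0.0, np.float64(-0.0)], [-0.167, 0.0, 0.0, np.float64(-0.0)], [-0.2, -0.0, 0.0, np.float64(-0.0)], [-0.233, -0.0, 0.0, np.float64(-0.0)], [-0.267, -0.0, 0.0, np.float64(-0.0)], [-0.3, -0.0, 0.0, np.float64(-0.0)], [-0.333, 0.0, 0.0, np.float64(-0.0)], [-0.367, -0.0, 0.0, np.float64(-0.0)], [-0.4, -0.0, 0.0, np.float64(-0.0)]]
```

Call:
jog_arm([
  [[-0.034,0,0,0],[-0.068,0,0,0],[-0.1,0,0,0],[-0.135,0,0,0],[-0.17,0,0,0],[-0.2,0,0,0],[-0.235,0,0,0],[-0.27,0,0,0],[-0.305,0,0,0],[-0.34,0.001,0,0],[-0.37,0.001,0,0],[-0.405,0.001,0,0]],
])

```text
time: 7.63
eef_pos: [0.5815, 0.0324, 0.0228]
eef_rot: [0.0, 0.633, 0.774, 0.0]
ft_force: [-0.2, -0.2, -0.4]
opening: 0.0171
grip_force: 0.3
```

Call:
jog_arm([
  [[-0.033,0,0,0],[-0.067,0,0,0],[-0.1,0,0,0],[-0.133,0,0,0],[-0.167,0,0,0],[-0.2,0,0,0],[-0.233,0,0,0],[-0.267,0,0,0],[-0.3,0,0,0],[-0.33,0,0,0],[-0.36,0,0,0],[-0.385,0,0,0]],
])

```text
time: 8.63
eef_pos: [0.5929, -0.0243, 0.0228]
eef_rot: [0.0, 0.633, 0.774, -0.0]
ft_force: [-0.3, 0.8, -0.2]
opening: 0.0172
grip_force: 0.3
```

```bash
python3 - <<'E'
from h import *
# back off, lift, and go to C, heading 90
plan([(72,0,0,22.5,2),(60,0,0,75,3),(-93.5,-90,80,75,14),(-93.5,-90,86,75,3)])
E
```

```text
now cradle [85.6 -0.   0.  22.8]
[[0.045, 0.0, 0.001, np.float64(0.0)], [0.091, 0.0, 0.002, np.float64(0.0)], [0.118, 0.0, -0.114, np.float64(0.0)], [0.144, 0.0, -0.231, np.float64(0.0)], [0.171, 0.0, -0.348, np.float64(0.0)], [0.243, -0.059, -0.348, np.float64(-0.063)], [0.314, -0.119, -0.348, np.float64(-0.126)], [0.383, -0.178, -0.348, np.float64(-0.19)], [0.45, -0.237, -0.348, np.float64(-0.253)], [0.516, -0.296, -0.348, np.float64(-0.317)], [0.58, -0.353, -0.348, np.float64(-0.38)], [0.643, -0.409, -0.348, np.float64(-0.444)]]
[[0.083, -0.003, 0.0, np.float64(-0.063)], [0.164, -0.006, 0.0, np.float64(-0.127)], [0.243, -0.008, 0.0, np.float64(-0.19)], [0.321, -0.01, 0.0, np.float64(-0.254)], [0.397, -0.011, 0.0, np.float64(-0.317)], [0.471, -0.012, 0.0, np.float64(-0.381)], [0.545, -0.011, 0.0, np.float64(-0.444)], [0.541, -0.016, 0.0, np.float64(-0.467)], [0.537, -0.02, 0.0, np.float64(-0.489)], [0.532, -0.024, 0.0, np.float64(-0.511)]]
```

Call:
jog_arm([
  [[0.045,0,0,0],[0.09,0,0,0],[0.118,0,-0.115,0],[0.145,0,-0.23,0],[0.17,0,-0.35,0],[0.243,-0.06,-0.35,-0.063],[0.314,-0.12,-0.35,-0.126],[0.383,-0.18,-0.35,-0.19],[0.45,-0.24,-0.35,-0.253],[0.516,-0.296,-0.35,-0.317],[0.58,-0.353,-0.35,-0.38],[0.643,-0.41,-0.35,-0.444]],
])

```text
time: 9.63
eef_pos: [0.5124, 0.0602, 0.0754]
eef_rot: [0.0, 0.327, 0.945, -0.0]
ft_force: [-0.5, 0.5, 0.6]
opening: 0.0168
grip_force: 0.0
```

Call:
jog_arm([
  [[0.083,-0.003,0,-0.063],[0.164,-0.006,0,-0.127],[0.243,-0.008,0,-0.19],[0.32,-0.01,0,-0.254],[0.397,-0.01,0,-0.317],[0.47,-0.01,0,-0.38],[0.545,-0.01,0,-0.444],[0.54,-0.015,0,-0.467],[0.537,-0.02,0,-0.489],[0.532,-0.025,0,-0.511],[0.532,-0.025,0,-0.511]],
])

```text
time: 10.55
eef_pos: [0.4481, 0.1061, 0.0753]
eef_rot: [0.0, -0.066, 0.998, -0.0]
ft_force: [0.2, -0.5, -0.0]
opening: 0.0171
grip_force: 0.0
```

```bash
python3 - <<'E'
from h import *
a=robot.get_image("wrist")[:,:,::-1];b=robot.get_image("scene")[175:270,210:380,::-1]
a=cv2.resize(a,(418,313));b=cv2.resize(b,(380,313),interpolation=cv2.INTER_CUBIC);cv2.imwrite("pics/p2.png",np.hstack([a,b]))
plan([(-93.5,-90,86,22.5,4),(-93.5,-72.4,86,22.5,3),(-93.5,-47.4,86,22.5,5),
(-93,-30,86,22.5,4),(-89.8,-16,64,22.5,3),(-83.5,-6,42,22.5,3),(-74,-1,20,22.5,3),(-64,0,0,22.5,3),(-24,0,0,22.5,8)])
E
```

```text
now cradle [-94.6 -90.4  86.   75.3]
[[-0.001, -0.002, 0.088, np.float64(-0.0)], [-0.002, -0.004, 0.176, np.float64(-0.0)], [-0.002, -0.006, 0.264, np.float64(-0.0)], [-0.003, -0.007, 0.352, np.float64(-0.0)], [-0.042, -0.005, 0.352, np.float64(-0.0)], [-0.081, -0.002, 0.352, np.float64(-0.0)], [-0.12, 0.001, 0.352, np.float64(-0.0)], [-0.153, 0.003, 0.352, np.float64(-0.0)], [-0.187, 0.005, 0.352, np.float64(-0.0)], [-0.22, 0.008, 0.352, np.float64(-0.0)], [-0.253, 0.01, 0.352, np.float64(-0.0)], [-0.286, 0.012, 0.352, np.float64(-0.0)]]
[[-0.029, 0.001, 0.0, np.float64(-0.0)], [-0.058, 0.002, 0.0, np.float64(-0.0)], [-0.087, 0.004, 0.0, np.float64(-0.0)], [-0.116, 0.005, 0.0, np.float64(-0.0)], [-0.149, 0.022, 0.0, np.float64(0.081)], [-0.185, 0.038, 0.0, np.float64(0.163)], [-0.223, 0.054, 0.0, np.float64(0.244)], [-0.256, 0.062, 0.0, np.float64(0.326)], [-0.291, 0.067, 0.0, np.float64(0.407)], [-0.328, 0.072, 0.0, np.float64(0.489)], [-0.357, 0.066, 0.0, np.float64(0.57)], [-0.387, 0.059, 0.0, np.float64(0.652)]]
[[-0.025, 0.022, 0.0, np.float64(0.081)], [-0.05, 0.033, 0.0, np.float64(0.156)], [-0.076, 0.044, 0.0, np.float64(0.23)], [-0.105, 0.054, 0.0, np.float64(0.304)], [-0.135, 0.039, 0.0, np.float64(0.304)], [-0.164, 0.024, 0.0, np.float64(0.304)], [-0.194, 0.008, 0.0, np.float64(0.304)], [-0.224, -0.007, 0.0, np.float64(0.304)], [-0.253, -0.022, 0.0, np.float64(0.304)], [-0.283, -0.038, 0.0, np.float64(0.304)], [-0.313, -0.053, 0.0, np.float64(0.304)], [-0.342, -0.068, 0.0, np.float64(0.304)]]
```

View pics/p2.png

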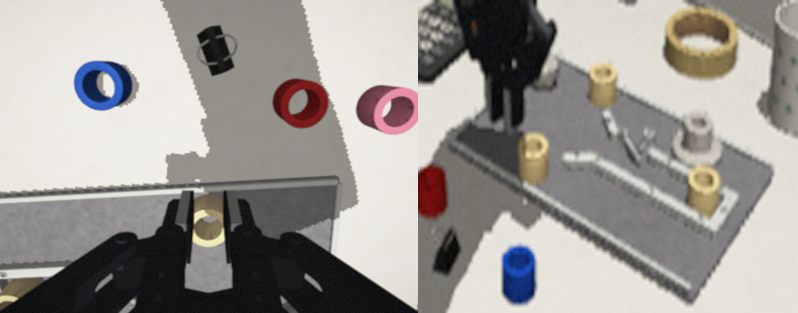

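Bushing 1 stands at the lane's end with the pawl shut behind it, and the cradle is lined up with C at wrist (208,225). Next I push C.

Call:
jog_arm([
  [[0,-0.002,0.088,0],[0,-0.004,0.176,0],[0,-0.006,0.264,0],[-0.003,-0.007,0.352,0],[-0.042,-0.005,0.352,0],[-0.08,-0.002,0.352,0],[-0.12,0,0.352,0],[-0.153,0.003,0.352,0],[-0.187,0.005,0.352,0],[-0.22,0.008,0.352,0],[-0.253,0.01,0.352,0],[-0.286,0.012,0.352,0]],
])

```text
time: 11.65
eef_pos: [0.4914, 0.1128, 0.0227]
eef_rot: [0.0, -0.064, 0.998, -0.0]
ft_force: [-1.8, -0.4, 0.7]
opening: 0.017
grip_force: 1.0
```

Call:
jog_arm([
  [[-0.029,0,0,0],[-0.058,0.002,0,0],[-0.087,0.004,0,0],[-0.116,0.005,0,0],[-0.149,0.022,0,0.079],[-0.185,0.038,0,0.158],[-0.22,0.054,0,0.237],[-0.255,0.062,0,0.316],[-0.29,0.067,0,0.395],[-0.327,0.072,0,0.474],[-0.357,0.067,0,0.553],[-0.387,0.06,0,0.632]],
])

```text
time: 12.65
eef_pos: [0.5479, 0.1296, 0.0225]
eef_rot: [0.0, 0.421, 0.907, 0.0]
ft_force: [-0.2, 0.5, -0.8]
opening: 0.0172
grip_force: 0.4
```

```bash
python3 - <<'E'
from h import *
plan([(-64,0,0,22.5,5),(-36,0,0,22.5,7),(18,0,0,22.5,12),(53.5,0,0,22.5,9)])
E
```

```text
now cradle [-77.3  -1.4  28.8  22.5]
[[-0.017, 0.01, -0.0, np.float64(0.064)], [-0.036, 0.02, -0.0, np.float64(0.128)], [-0.057, 0.03, -0.0, np.float64(0.192)], [-0.079, 0.039, -0.0, np.float64(0.256)], [-0.103, 0.048, -0.0, np.float64(0.32)], [-0.127, 0.035, -0.0, np.float64(0.32)], [-0.15, 0.022, -0.0, np.float64(0.32)], [-0.174, 0.009, -0.0, np.float64(0.32)], [-0.197, -0.004, -0.0, np.float64(0.32)], [-0.22, -0.017, -0.0, np.float64(0.32)], [-0.244, -0.029, -0.0, np.float64(0.32)], [-0.267, -0.042, -0.0, np.float64(0.32)]]
[[-0.03, 0.0, 0.0, np.float64(-0.0)], [-0.06, 0.0, 0.0, np.float64(-0.0)], [-0.09, 0.0, 0.0, np.float64(-0.0)], [-0.12, 0.0, 0.0, np.float64(-0.0)], [-0.15, 0.0, 0.0, np.float64(-0.0)], [-0.18, 0.0, 0.0, np.float64(-0.0)], [-0.21, -0.0, 0.0, np.float64(-0.0)], [-0.24, -0.0, 0.0, np.float64(-0.0)], [-0.27, -0.0, 0.0, np.float64(-0.0)], [-0.3, -0.0, 0.0, np.float64(-0.0)], [-0.33, -0.0, 0.0, np.float64(-0.0)], [-0.36, 0.0, 0.0, np.float64(-0.0)]]
[[-0.026, 0.0, 0.0, np.float64(-0.0)], [-0.053, -0.0, 0.0, np.float64(-0.0)], [-0.079, -0.0, 0.0, np.float64(-0.0)], [-0.105, 0.0, 0.0, np.float64(-0.0)], [-0.131, 0.0, 0.0, np.float64(-0.0)], [-0.158, -0.0, 0.0, np.float64(-0.0)], [-0.184, 0.0, 0.0, np.float64(-0.0)], [-0.21, 0.0, 0.0, np.float64(-0.0)], [-0.237, -0.0, 0.0, np.float64(-0.0)]]
```

Call:
jog_arm([
  [[-0.017,0.01,0,0.064],[-0.036,0.02,0,0.128],[-0.057,0.03,0,0.192],[-0.079,0.039,0,0.256],[-0.103,0.048,0,0.322],[-0.127,0.035,0,0.322],[-0.15,0.022,0,0.322],[-0.174,0.009,0,0.322],[-0.197,-0.004,0,0.322],[-0.22,-0.017,0,0.322],[-0.244,-0.03,0,0.322],[-0.267,-0.042,0,0.322]],
])

```text
time: 13.65
eef_pos: [0.5686, 0.094, 0.0225]
eef_rot: [0.0, 0.632, 0.775, -0.0]
ft_force: [-0.7, 0.7, 1.4]
opening: 0.017
grip_force: 0.5
```

Call:
jog_arm([
  [[-0.03,0,0,0],[-0.06,0,0,0],[-0.09,0,0,0],[-0.12,0,0,0],[-0.15,0,0,0],[-0.18,0,0,0],[-0.21,0,0,0],[-0.24,0,0,0],[-0.27,0,0,0],[-0.3,0,0,0],[-0.33,0,0,0],[-0.36,0,0,0]],
])

```text
time: 14.65
eef_pos: [0.5795, 0.0409, 0.0225]
eef_rot: [0.0, 0.633, 0.775, -0.0]
ft_force: [-0.7, 1.1, 0.7]
opening: 0.0169
grip_force: 0.5
```

```bash
python3 - <<'E'
from h import *
plan([(53,0,0,22.5,9),(53,0,0,22.5,2)])
E
```

```text
now cradle [19.  -0.2  0.1 22.5]
[[-0.025, 0.0, -0.0, np.float64(0.0)], [-0.05, 0.0, -0.0, np.float64(0.0)], [-0.075, 0.0, -0.0, np.float64(0.0)], [-0.101, 0.0, -0.0, np.float64(0.001)], [-0.126, 0.001, -0.0, np.float64(0.001)], [-0.151, 0.001, -0.0, np.float64(0.001)], [-0.176, 0.001, -0.0, np.float64(0.001)], [-0.201, 0.001, -0.0, np.float64(0.001)], [-0.226, 0.001, -0.0, np.float64(0.001)], [-0.226, 0.001, -0.0, np.float64(0.001)], [-0.226, 0.001, -0.0, np.float64(0.001)]]
```

Call:
jog_arm([
  [[-0.025,0,0,0],[-0.05,0,0,0],[-0.075,0,0,0],[-0.1,0,0,0],[-0.126,0,0,0],[-0.151,0,0,0],[-0.176,0,0,0],[-0.2,0,0,0],[-0.226,0,0,0],[-0.226,0,0,0]],
])

```text
time: 15.48
eef_pos: [0.5863, 0.0074, 0.0225]
eef_rot: [0.0, 0.633, 0.774, -0.0]
ft_force: [-0.4, 0.4, -0.7]
opening: 0.0172
grip_force: 0.0
```

```bash
python3 - <<'E'
from h import *
plan([(42,0,0,22.5,2),(30,0,0,75,3),(-94,88,-86,75,14),(-94,88,-86,75,1)])
E
```

```text
now cradle [53.3 -0.2  0.1 22.5]
[[0.038, 0.001, -0.0, np.float64(0.0)], [0.075, 0.002, -0.0, np.float64(0.001)], [0.102, 0.002, -0.117, np.float64(0.001)], [0.129, 0.002, -0.234, np.float64(0.001)], [0.155, 0.002, -0.35, np.float64(0.001)], [0.213, 0.062, -0.35, np.float64(0.069)], [0.269, 0.122, -0.35, np.float64(0.137)], [0.323, 0.182, -0.35, np.float64(0.206)], [0.376, 0.241, -0.35, np.float64(0.274)], [0.426, 0.299, -0.35, np.float64(0.342)], [0.475, 0.356, -0.35, np.float64(0.41)], [0.522, 0.412, -0.35, np.float64(0.479)]]
[[0.071, 0.009, 0.0, np.float64(0.068)], [0.14, 0.017, 0.0, np.float64(0.137)], [0.207, 0.025, 0.0, np.float64(0.205)], [0.272, 0.033, 0.0, np.float64(0.273)], [0.335, 0.039, 0.0, np.float64(0.341)], [0.396, 0.045, 0.0, np.float64(0.41)], [0.456, 0.049, 0.0, np.float64(0.478)], [0.456, 0.049, 0.0, np.float64(0.478)]]
```

Call:
jog_arm([
  [[0.038,0,0,0],[0.075,0,0,0],[0.1,0,-0.117,0],[0.13,0,-0.234,0],[0.155,0,-0.35,0],[0.213,0.062,-0.35,0.069],[0.27,0.122,-0.35,0.137],[0.323,0.182,-0.35,0.206],[0.376,0.24,-0.35,0.274],[0.426,0.3,-0.35,0.342],[0.475,0.356,-0.35,0.41],[0.522,0.412,-0.35,0.479]],
])

```text
time: 16.48
eef_pos: [0.631, 0.0993, 0.075]
eef_rot: [-0.0, 0.874, 0.486, 0.0]
ft_force: [-0.6, -0.5, 0.7]
opening: 0.017
grip_force: 0.0
```

Call:
jog_arm([
  [[0.07,0.009,0,0.068],[0.14,0.017,0,0.137],[0.207,0.025,0,0.205],[0.272,0.033,0,0.273],[0.335,0.039,0,0.341],[0.396,0.045,0,0.41],[0.456,0.049,0,0.478],[0.456,0.049,0,0.478],[0.456,0.049,0,0.478]],
])

```text
time: 17.23
eef_pos: [0.6726, 0.1533, 0.0748]
eef_rot: [-0.0, 0.991, 0.137, -0.0]
ft_force: [-0.0, -0.5, -0.3]
opening: 0.0171
grip_force: 0.0
```

```bash
python3 - <<'E'
from h import *
a=robot.get_image("wrist")[:,:,::-1];b=robot.get_image("scene")[175:270,210:380,::-1]
a=cv2.resize(a,(418,313));b=cv2.resize(b,(380,313),interpolation=cv2.INTER_CUBIC);cv2.imwrite("pics/p3.png",np.hstack([a,b]))
plan([(-94,88,-86,22.5,4),(-94,70.6,-86,22.5,3),(-94,46,-86,22.5,5),
(-93,30,-86,22.5,4),(-89.8,16,-65,22.5,3),(-83.5,6,-44,22.5,3),(-77,2,-30,22.5,2)])
print(robot.state()["q"].round(2))
E
```

```text
now cradle [-95.   87.3 -85.8  74.9]
[[0.001, 0.002, 0.087, np.float64(0.001)], [0.002, 0.004, 0.175, np.float64(0.001)], [0.003, 0.006, 0.262, np.float64(0.002)], [0.004, 0.008, 0.349, np.float64(0.002)], [-0.035, 0.005, 0.349, np.float64(0.002)], [-0.073, 0.002, 0.349, np.float64(0.002)], [-0.112, -0.001, 0.349, np.float64(0.002)], [-0.145, -0.003, 0.349, np.float64(0.002)], [-0.177, -0.005, 0.349, np.float64(0.002)], [-0.21, -0.008, 0.349, np.float64(0.002)], [-0.243, -0.01, 0.349, np.float64(0.002)], [-0.275, -0.013, 0.349, np.float64(0.002)]]
[[-0.027, -0.0, 0.0, np.float64(-0.0)], [-0.053, -0.0, 0.0, np.float64(-0.0)], [-0.08, -0.001, 0.0, np.float64(-0.0)], [-0.107, -0.001, 0.0, np.float64(-0.0)], [-0.14, -0.017, 0.0, np.float64(-0.078)], [-0.175, -0.032, 0.0, np.float64(-0.156)], [-0.213, -0.047, 0.0, np.float64(-0.233)], [-0.245, -0.054, 0.0, np.float64(-0.311)], [-0.279, -0.059, 0.0, np.float64(-0.389)], [-0.315, -0.063, 0.0, np.float64(-0.467)], [-0.345, -0.057, 0.0, np.float64(-0.544)], [-0.376, -0.049, 0.0, np.float64(-0.622)]]
[-0.07  0.61 -0.32  1.42  0.2   1.14 -1.71]
```

View pics/p3.png

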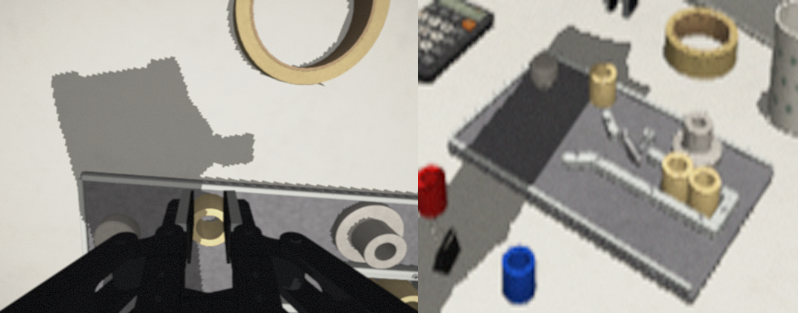

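Two bushings stand in the lane, and the cradle is aligned with B at wrist (210,225). Now the last one.

Call:
jog_arm([
  [[0,0.002,0.087,0],[0.002,0.004,0.175,0],[0.003,0.006,0.262,0],[0.004,0.008,0.349,0],[-0.035,0.005,0.349,0],[-0.073,0.002,0.349,0],[-0.112,0,0.349,0],[-0.145,-0.003,0.349,0],[-0.177,-0.005,0.349,0],[-0.21,-0.008,0.349,0],[-0.243,-0.01,0.349,0],[-0.275,-0.013,0.349,0]],
])

```text
time: 18.33
eef_pos: [0.6326, 0.1428, 0.0231]
eef_rot: [0.0, 0.991, 0.134, 0.0]
ft_force: [1.4, 0.3, 1.4]
opening: 0.017
grip_force: 0.6
```

Call:
jog_arm([
  [[-0.027,0,0,0],[-0.053,0,0,0],[-0.08,0,0,0],[-0.107,0,0,0],[-0.14,-0.017,0,-0.078],[-0.175,-0.032,0,-0.156],[-0.213,-0.047,0,-0.233],[-0.245,-0.054,0,-0.311],[-0.279,-0.059,0,-0.389],[-0.315,-0.063,0,-0.467],[-0.345,-0.057,0,-0.544],[-0.376,-0.049,0,-0.622]],
])

```text
time: 19.33
eef_pos: [0.5759, 0.1353, 0.0227]
eef_rot: [-0.0, 0.81, 0.586, -0.0]
ft_force: [0.3, 0.7, 1.2]
opening: 0.0171
grip_force: 0.8
```

```bash
python3 - <<'E'
from h import *
plan([(-64,0,0,22.5,5),(-36,0,0,22.5,7),(10,0,0,22.5,12),(20.5,0,0,22.5,4)])
E
```

```text
now cradle [-77.6   2.1 -29.6  22.7]
[[-0.018, -0.011, 0.0, np.float64(-0.066)], [-0.038, -0.022, 0.0, np.float64(-0.132)], [-0.06, -0.033, 0.001, np.float64(-0.198)], [-0.083, -0.043, 0.001, np.float64(-0.263)], [-0.108, -0.052, 0.001, np.float64(-0.329)], [-0.131, -0.039, 0.001, np.float64(-0.329)], [-0.154, -0.026, 0.001, np.float64(-0.329)], [-0.178, -0.013, 0.001, np.float64(-0.329)], [-0.201, 0.0, 0.001, np.float64(-0.329)], [-0.224, 0.014, 0.001, np.float64(-0.329)], [-0.247, 0.027, 0.001, np.float64(-0.329)], [-0.27, 0.04, 0.001, np.float64(-0.329)]]
[[-0.026, -0.0, 0.0, np.float64(-0.0)], [-0.051, -0.0, 0.0, np.float64(-0.0)], [-0.077, -0.0, 0.0, np.float64(-0.0)], [-0.102, -0.0, 0.0, np.float64(-0.0)], [-0.128, -0.0, 0.0, np.float64(-0.0)], [-0.153, 0.0, 0.0, np.float64(-0.0)], [-0.179, 0.0, 0.0, np.float64(-0.0)], [-0.204, 0.0, 0.0, np.float64(-0.0)], [-0.23, 0.0, 0.0, np.float64(-0.0)], [-0.256, 0.0, 0.0, np.float64(-0.0)], [-0.281, 0.0, 0.0, np.float64(-0.0)], [-0.307, 0.0, 0.0, np.float64(-0.0)]]
[[-0.017, -0.0, 0.0, np.float64(-0.0)], [-0.035, -0.0, 0.0, np.float64(-0.0)], [-0.052, -0.0, 0.0, np.float64(-0.0)], [-0.07, -0.0, 0.0, np.float64(-0.0)]]
```

Call:
jog_arm([
  [[-0.018,-0.011,0,-0.066],[-0.038,-0.022,0,-0.132],[-0.06,-0.033,0,-0.198],[-0.083,-0.043,0,-0.263],[-0.108,-0.052,0,-0.329],[-0.131,-0.039,0,-0.329],[-0.154,-0.026,0,-0.329],[-0.178,-0.013,0,-0.329],[-0.2,0,0,-0.329],[-0.224,0.014,0,-0.329],[-0.247,0.027,0,-0.329],[-0.27,0.04,0,-0.329]],
])

```text
time: 20.33
eef_pos: [0.5693, 0.0942, 0.0226]
eef_rot: [0.0, 0.636, 0.771, -0.0]
ft_force: [-0.0, 0.1, 0.4]
opening: 0.0174
grip_force: 0.5
```

Call:
jog_arm([
  [[-0.026,0,0,0],[-0.051,0,0,0],[-0.077,0,0,0],[-0.102,0,0,0],[-0.128,0,0,0],[-0.153,0,0,0],[-0.18,0,0,0],[-0.205,0,0,0],[-0.23,0,0,0],[-0.256,0,0,0],[-0.281,0,0,0],[-0.307,0,0,0]],
])

```text
time: 21.33
eef_pos: [0.5781, 0.0489, 0.0226]
eef_rot: [0.0, 0.636, 0.772, -0.0]
ft_force: [-0.4, -0.1, 1.2]
opening: 0.017
grip_force: 0.5
```

```bash
python3 - <<'E'
from h import *
plan([(20.5,0,0,22.5,5)])
E
```

```text
now cradle [10.9 -0.2 -0.4 22.6]
[[-0.013, 0.0, 0.0, np.float64(-0.001)], [-0.026, 0.0, 0.0, np.float64(-0.002)], [-0.038, 0.0, 0.001, np.float64(-0.003)], [-0.051, 0.001, 0.001, np.float64(-0.004)], [-0.064, 0.001, 0.001, np.float64(-0.004)]]
```

Call:
jog_arm([
  [[-0.013,0,0,0],[-0.026,0,0,0],[-0.04,0,0,0],[-0.053,0,0,0],[-0.065,0,0,0],[-0.065,0,0,0]],
])

```text
time: 21.83
eef_pos: [0.5801, 0.0396, 0.0227]
eef_rot: [0.0, 0.636, 0.772, 0.0]
ft_force: [-0.1, -0.0, 0.2]
opening: 0.0172
grip_force: 0.3
```

Call:
jog_arm([
  [[-0.004,0,0,0],[-0.008,0,0,0],[-0.008,0,0,0]],
])

```text
time: 22.08
eef_pos: [0.5802, 0.0391, 0.0227]
eef_rot: [-0.0, 0.636, 0.772, 0.0]
ft_force: [-0.7, 2.8, -0.5]
opening: 0.0172
grip_force: 1.0
```

```bash
python3 - <<'E'
from h import *
plan([(21,0,0,22.5,1)]);print(robot.state()["ft_force"],robot.state()["tau"].round(1))
a=robot.get_image("wrist")[:,:,::-1];b=robot.get_image("scene")[185:255,280:380,::-1]
a=cv2.resize(a,(400,300));b=cv2.resize(b,(400,300),interpolation=cv2.INTER_CUBIC);cv2.imwrite("pics/p4.png",np.hstack([a,b]))
E
```

```text
now cradle [20.9 -0.1 -0.4 22.7]
[[-0.001, -0.0, 0.002, np.float64(-0.004)]]
[-0.74858045  2.82681075 -0.47102356] [  1.4 -61.3  -8.8 -31.4   0.6   0.2   0. ]
```

View pics/p4.png

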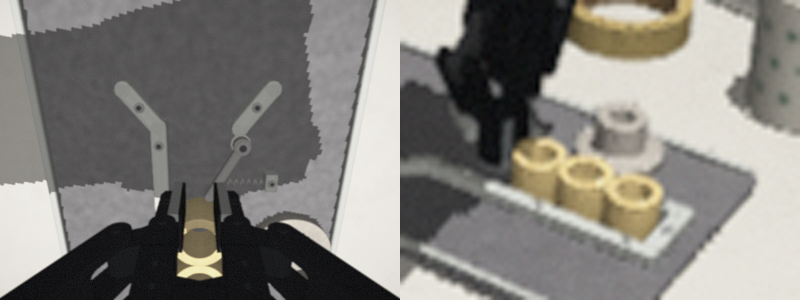

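Three in a row, and the force is starting to rise. I'll nudge a little further until they're firm, then back off straight, lift and look.

Call:
jog_arm([
  [[-0.004,0,0,0],[-0.007,0,0,0],[-0.007,0,0,0]],
])

```text
time: 22.43
eef_pos: [0.5804, 0.0378, 0.0227]
eef_rot: [0.0, 0.636, 0.772, 0.0]
ft_force: [-0.4, 2.8, 0.3]
opening: 0.0175
grip_force: 1.2
```

Call:
jog_arm([
  [[0.04,0,0,0],[0.09,0,0,0],[0.15,0,-0.1,0],[0.25,0,-0.3,0],[0.4,0,-0.55,0],[0.5,0,-0.8,0],[0.5,0,-0.95,0],[0.5,0,-0.95,0]],
])

```text
time: 23.1
eef_pos: [0.568, 0.1142, 0.171]
eef_rot: [0.003, 0.635, 0.772, 0.003]
ft_force: [1.3, 0.7, 0.2]
opening: 0.0172
grip_force: 0.0
```

```bash
python3 - <<'E'
from h import *
K,P=cam("wrist");np.savez("w2.npz",K=K,P=P)
a=robot.get_image("wrist")[:,:,::-1];cv2.imwrite("pics/w2.png",a);b=robot.get_image("scene")[175:270,210:380,::-1]
p=np.load("board.npy");c,s=np.cos(p[2]),np.sin(p[2])
a=a.copy()
a=cv2.resize(a,(450,337));b=cv2.resize(b,(350,337),interpolation=cv2.INTER_CUBIC);cv2.imwrite("pics/p5.png",np.hstack([a,b]))
def W(x,y,z):return [p[0]+c*x-s*y,p[1]+s*x+c*y,z]
print(proj(K,P,[W(.021,0,.036),W(.055,0,.036),W(0,.004,.019),W(-.034,.0265,.019)])*450/560)
E
```

```text
[[221.30966539 240.46023332]
 [221.54789144 266.33514702]
 [224.70807722 215.937488  ]
 [245.03174122 188.15719331]]
```

View pics/p5.png

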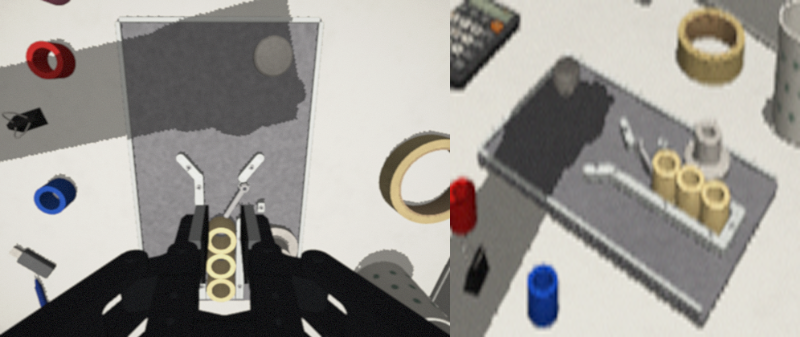

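The pawl's nose at (224,217) matches the predicted shut position (224.7,216), and the last rim at (222,240) matches x≈21. One numeric check: rectify the pawl area before and after and compare the shifts.

```bash
python3 - <<'E'
from h import *
p=np.load("board.npy");c,s=np.cos(p[2]),np.sin(p[2])
def rect(img,w,x0,x1,y0,y1,z,k=4):
    X,Y=np.meshgrid(np.arange(x0,x1,1/k),np.arange(y0,y1,1/k));x=X.ravel()/1e3;y=Y.ravel()/1e3
    uv=proj(w["K"],w["P"],np.c_[p[0]+c*x-s*y,p[1]+s*x+c*y,np.full(x.size,z)]).astype(np.float32)
    return cv2.remap(cv2.imread(img),uv[:,0].reshape(X.shape),uv[:,1].reshape(X.shape),cv2.INTER_LINEAR)
for f,n in(("pics/w1raw.png","w1.npz"),("pics/w2.png","w2.npz")):
    g=cv2.cvtColor(rect(f,np.load(n),-30,-2,-2,32,.019),cv2.COLOR_BGR2GRAY).astype(float)
    # bright arm centre y for several x
    print(n,[(x,round(-2+np.argmax(cv2.GaussianBlur(g,(9,15),0)[:,(x+30)*4])/4,1)) for x in(-26,-22,-18,-14,-10,-6)])
q=rect("pics/w2.png",np.load("w2.npz"),-5,110,-25,25,.036);h=cv2.cvtColor(q,cv2.COLOR_BGR2HSV)
m=cv2.inRange(h,(15,60,90),(40,255,255));k=cv2.HoughCircles(cv2.GaussianBlur(m,(5,5),0),cv2.HOUGH_GRADIENT,1,80,param1=100,param2=12,minRadius=58,maxRadius=76)
print(None if k is None else (k[0]/4-[5,25,0]).round(1))
E
```

```text
w1.npz [(-26, np.float64(20.5)), (-22, np.float64(18.2)), (-18, np.float64(15.8)), (-14, np.float64(13.5)), (-10, np.float64(11.2)), (-6, np.float64(9.0))]
w2.npz [(-26, np.float64(20.5)), (-22, np.float64(18.0)), (-18, np.float64(15.8)), (-14, np.float64(13.5)), (-10, np.float64(11.5)), (-6, np.float64(9.2))]
[[55.1 -1.1 15. ]
 [88.1 -0.9 16.6]
 [25.9 -0.4 18.9]]
```

The pawl is exactly as it was at the start (shut), the bushings are in a row, and the robot is clear. Handing in.

```bash
python3 -c "
from station import robot
print(robot.close_job())"
```

```text
the job is handed in; nothing more can be done
None
```

All three bushings stand in a row in the lane and the pawl is shut behind the last one. The knob and flange looked unmoved in the last pictures, and the robot finished clear of everything. The job was handed in at about 23 s; the hand-in gave no verdict.

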